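# Put the spice tin away in the third gap, counted by feel

### The arm

A 7-joint arm with a two-finger parallel gripper is mounted at the origin on the work surface. World frame = base frame: x ahead of the robot, y to its left, z up, the work surface at z = 0. Lengths are in m, angles in rad, forces in N, time in s.
With the tool pointing down it reaches from about 0.4 to 0.875 m from the base axis. Payload 19.3 kg.
Tool frame: the origin (TCP) lies where the fingers leave the gripper's body, on its centre line; the fingertips stand bot.tip_reach ahead of it and the grasp point (between the pads) lies 54 mm ahead of it (bot.tip_reach is the distance from the TCP to the fingertips, in m); z points along the fingers, y is the line along which they close (so a half turn about z gives the same grasp; the last joint's range is limited). The gripper opens to 85 mm and grips with 20 to 120 N. Pads are 22 mm wide; open, the fingers measure 114 mm over their backs; the gripper's body (76 mm by 85 mm) begins 54 mm behind the grasp point. The pads swing forward as they close: fully open they stand 13 mm farther back than shut.
Start: joints at [-1.265, 0.521, -0.036, 1.599, 0.021, 1.021, -0.113], TCP at [0.229, 0.581, 0.304] pointing down, gripper open.
Joint ranges: [-2.91, 2.91], [-0.3, 2.13], [-1.5, 1.42], [0.17, 2.43], [-1.26, 4.41], [0.16, 1.93], [-2.52, 2.52]. Speed limits (rad/s): [1.89, 1.89, 2.39, 2.39, 3.01, 3.01, 3.01].

### API

Orientations are given as [roll, pitch, yaw] about the fixed x, y, z axes, in that order (R = Rz(yaw) Ry(pitch) Rx(roll)).
In Python, from workcell import bot gives the robot as it stands. The module is installed in compiled form; this text tells all that it offers.
- The arm moves only by the shell command python3 -m jog 'ROWS' [FORCE]. ROWS is JSON, a list that holds one entry, the list of rows, each a list of 7 numbers: the shift along the tool's x, y, z in mm, then the turn, a rotation vector about the tool's x, y, z in rad, then the opening, from 0 (shut) to 1 (fully open). In form: [[[tx, ty, tz, wx, wy, wz, fingers], ...]]. A call has 1 to 5 rows; each row shifts and turns the commanded pose from where the row before left it, along the tool's axes as they then stand; what a row does not reach is not made up. A row lasts 1/10 s, in which the tool goes at most 50 mm and 8.59 degrees, less where a joint would pass 70% of its speed; a pose out of reach is approached as far as the arm can. A call is refused whole if a number of a shift passes 50 or a number of a turn 0.15, either way. A call with a gripper value outside its range is refused whole. The fingers move at their own pace and stop on an object; FORCE is the grip in N (left out, the last holds). Time passes only in rows, so rows that do not move let the fingers close. It gives the time, the measured TCP pose, the force, the opening and the grip force at its end, in the units of the state.
- bot.observe(): the state, without advancing time (a new reading comes with each control period).
- bot.grab_frame(name): name is "scene" or "side" or "wrist"; returns a dict with "img" (384x512x3 uint8, red, green, blue), "intrinsics" (3x3 intrinsics, pixels), "R" (3x3) and "t" (3): a world point X has camera coordinates R X + t; the wrist camera has in their place "tool_from_camera" (4x4, takes a point from camera to tool coordinates, whose origin is the TCP and whose axes are the flange's). Camera axes: x right, y down, z forward; pixel columns grow to the right and rows downward; lengths in m; the calibration is good to about 2 mm. A picture is of the moment at which its call begins: read the wrist's pose just before it. There is no depth.
- bot.job_done(): hands the job in; it is judged then, once.
Trained networks look in a picture, given as the dict that the camera call returned (one of the last four; its "shot" number tells which), for a name from the list of things; names that differ only in an ending like _2 or _b are one class to them, and where a whole thing is asked for, a point or a joint stands for the part that bears it (a point fixed in the world has none). Each returns a list of dicts, best first, with "conf" (0 to 1); they miss things now and then, are a little off and sometimes report something else, mostly with a low value. They report only what shows in the picture. A call takes as long as a camera call.
- bot.trace(query, picture): "region" (384x512 bool, what is visible of it).
- bot.spot_point(query, picture): "xyz" ([x, y, z] in m, in world coordinates, good to about 4 mm: a listed point, or the origin of a listed thing).
The state is a dict: "clock": time; "qpos": joint angles; "qd": joint speeds; "joint_efforts": joint torques, N m; "position": TCP position; "tool_rot": TCP orientation; "force": force on the tool from outside, world axes, zero at the start; "moment": the same for the moment, N m; "grip_width": finger opening in m; "finger_force": force on a finger pad.
Only numpy, scipy, OpenCV 4.12 (cv2) and the standard library are available. Lean on these libraries where they do the work, as an engineer would, in place of code of your own. Each camera call takes 0.05 s, during which the arm holds its last target. There are 200 camera calls.

### The job

Put the blue-lidded spice tin away by feel: starting outside the red end of the divider rack, run a fingertip along the top of the rail, bending over the black nib at the red end, then the second nib, then the third, which brings you to the third gap; stop there, without bending any nib beyond it. Then push the tin along the counter into that third gap, counted from the red end, until it is fully home against the rack's back bar. Only push it, never lift or tip it, and leave the other tins and the things standing around where they are.

Things in the scene. Friction and masses are not known exactly. Their poses are not given: they have to be found in the camera images.
- rack: Fixed white rack. Origin on the counter at mid-length; x points into the gaps (away from the robot, within 0.15 rad), y left along the rack, z up. Five dividers, 6 mm thick, 40 mm tall, at y = +128, +64, 0, -64, -128 mm, x = -23 (rounded front) to +38. Four gaps 58 mm wide, centred at y = +96, +32, -32, -96, open at the front, no floor: tins slide in on the counter.
- rail (a point): Middle of the rail's top face, at x = +8, y = 0, z = 46 mm in the rack's frame. The flat steel rail, 12 mm wide and 6 mm thick, runs along the rack's y over all four gaps; a black nib stands on it above each divider (nib tops at z = 66 mm).
- back (a point): Middle of the front face of the rack's white back bar, at x = +35, y = 0, z = 9 mm in the rack's frame. The bar, 18 mm tall, closes all four gaps at the back. The two outermost gaps hold tins; the two middle ones start empty.
- red_cap: Fixed red block closing one end of the rack, 61 x 18 x 40 mm (along the rack's x, y, z), origin at the centre of its underside, at y = +140 or -140 mm in the rack's frame: it differs from run to run which end is red. Gaps and nibs are counted from this end.
- grey_cap: The same block in grey at the other end of the rack.
- nib0 (a joint): a black rubber nib, 14 x 5 mm and 20 mm tall, standing upright on the rail; its foot is at x = +8, z = 46 mm and y = +128 mm in the rack's frame. Value: its bend in rad about the rack's x axis, 0 upright, positive when the top leans towards the rack's -y, up to 1.45 either way. Very soft (about 1 N bends it right over) and springs back upright by itself.
- nib1 (a joint): a black rubber nib, 14 x 5 mm and 20 mm tall, standing upright on the rail; its foot is at x = +8, z = 46 mm and y = +64 mm in the rack's frame. Value: its bend in rad about the rack's x axis, 0 upright, positive when the top leans towards the rack's -y, up to 1.45 either way. Very soft (about 1 N bends it right over) and springs back upright by itself.
- nib2 (a joint): a black rubber nib, 14 x 5 mm and 20 mm tall, standing upright on the rail; its foot is at x = +8, z = 46 mm and y = 0 mm in the rack's frame. Value: its bend in rad about the rack's x axis, 0 upright, positive when the top leans towards the rack's -y, up to 1.45 either way. Very soft (about 1 N bends it right over) and springs back upright by itself.
- nib3 (a joint): a black rubber nib, 14 x 5 mm and 20 mm tall, standing upright on the rail; its foot is at x = +8, z = 46 mm and y = -64 mm in the rack's frame. Value: its bend in rad about the rack's x axis, 0 upright, positive when the top leans towards the rack's -y, up to 1.45 either way. Very soft (about 1 N bends it right over) and springs back upright by itself.
- nib4 (a joint): a black rubber nib, 14 x 5 mm and 20 mm tall, standing upright on the rail; its foot is at x = +8, z = 46 mm and y = -128 mm in the rack's frame. Value: its bend in rad about the rack's x axis, 0 upright, positive when the top leans towards the rack's -y, up to 1.45 either way. Very soft (about 1 N bends it right over) and springs back upright by itself.
- tin: The tin to put away: loose square steel spice tin with a blue lid, 50 mm along its x, 46 mm along its y, 36 mm tall, about 90 g; origin at the centre of its underside. It stands on the counter in front of the rack, its x axis within 0.25 rad of the rack's x, and slides when pushed. Fully home, its origin is at x = +10 mm in the rack's frame.
- tin_green: Loose tin of the same size with a green lid, in an outermost gap; leave it where it is.
- tin_yellow: Loose tin of the same size with a yellow lid, in the other outermost gap; leave it where it is.
- jar: Loose amber glass spice jar, 48 mm across, 100 mm tall, origin at the centre of its underside; leave it where it is.
- bowl: Loose terracotta bowl, 150 mm across, 60 mm tall, origin at the centre of its underside; leave it where it is.
- brush_holder: Loose steel pastry brush holder, an open cup 80 mm across and 120 mm tall, origin at the centre of its underside; leave it where it is.

How it is judged:
On the way, in this order (a step that is already met when the one before it is completed fails the run):
1. the nib at the red end is bent over (((y of red_cap in the frame of rack above 0 m and (value of joint nib0 above 0.4 rad or value of joint nib0 below -0.4 rad)) or (y of red_cap in the frame of rack below 0 m and (value of joint nib4 above 0.4 rad or value of joint nib4 below -0.4 rad)))).
2. then the second nib from the red end (((y of red_cap in the frame of rack above 0 m and (value of joint nib1 above 0.4 rad or value of joint nib1 below -0.4 rad)) or (y of red_cap in the frame of rack below 0 m and (value of joint nib3 above 0.4 rad or value of joint nib3 below -0.4 rad)))).
3. then the third nib, at the near side of the third gap ((value of joint nib2 above 0.4 rad or value of joint nib2 below -0.4 rad)).
4. then the blue-lidded tin is pushed home in the third gap (x of tin in the frame of rack above 0.004 m and ((y of red_cap in the frame of rack above 0 m and y of tin in the frame of rack between -0.041 and -0.023 m) or (y of red_cap in the frame of rack below 0 m and y of tin in the frame of rack between 0.023 and 0.041 m)) and angle between the x axis of tin and the x axis of rack, either way round below 0.2 rad and height (world z) of tin below 0.006 m and angle between tin's own z axis and vertical below 0.1 rad), for 0.2 s.
At the end, for the whole second after the job is handed in: The blue-lidded tin stands on the counter in the third gap from the red end, within 9 mm of the gap's centre line, within 6 mm of touching the back bar, square to the rack within 0.2 rad, and at rest (all of step 4 and linear speed of tin below 0.02 m/s).
It fails at once if the blue-lidded tin is lifted (10 mm) or tipped (0.3 rad) (height (world z) of tin above 0.01 m or angle between tin's own z axis and vertical above 0.3 rad).
It fails at once if the nib beyond the third gap, or the last one, is bent over (0.4 rad) ((y of red_cap in the frame of rack above 0 m and ((value of joint nib3 above 0.4 rad or value of joint nib3 below -0.4 rad) or (value of joint nib4 above 0.4 rad or value of joint nib4 below -0.4 rad))) or (y of red_cap in the frame of rack below 0 m and ((value of joint nib1 above 0.4 rad or value of joint nib1 below -0.4 rad) or (value of joint nib0 above 0.4 rad or value of joint nib0 below -0.4 rad)))).
It fails at once if another tin or thing on the counter is moved by 15 mm or tipped (distance of any of tin_green, tin_yellow, jar, bowl, brush_holder from where it was at the start of the episode above 0.015 m or angle between any of tin_green, tin_yellow, jar, bowl, brush_holder's own z axis and vertical above 0.2 rad).
It also fails if it takes over 58 s, if anything falls off the work surface, if the arm or the gripper's body presses on something with over 40 N, if the wrist force passes 120 N, or if a joint passes its speed limit or range.

## Working session

There is one attempt and no reset: what is moved stays moved. The work goes in short steps, Python scripts to look and compute and a shell command to move; the robot and the scene stay as the last step left them, time stands still between calls to the robot, and variables do not carry over. Pictures are saved under pics/ and viewed, at most 10 in all, crops included, and the job is handed in when it is done.

```bash
mkdir -p pics; cat > look.py <<'E'
from workcell import bot
import cv2, numpy as np
E
python3 - <<'E'
from look import *
s=bot.observe(); print(s['clock'],s['position'],s['tool_rot'],bot.tip_reach,s['grip_width'])
for c in ['scene','side']:
    f=bot.grab_frame(c); cv2.imwrite(f'pics/{c}0.png',f['img'][:,:,::-1])
    for q in ['rack','rail','back','red_cap','grey_cap','tin','tin_green','tin_yellow','jar','bowl','brush_holder']:
        r=bot.spot_point(q,f)
        print(c,q,[(np.round(a['xyz'],4).tolist(),round(a['conf'],2)) for a in r[:2]])
print(bot.observe()['clock'])
E
```

```text
0.0 [0.22931019 0.58115    0.30332357] [-3.14047360e+00  7.24692292e-05  2.76578375e+00] 0.0726 0.08518847524469123
scene rack [([0.5946, -0.0759, -0.0047], 0.73)]
scene rail [([0.604, -0.0748, 0.0445], 0.79), ([0.5791, 0.0223, 0.0016], 0.21)]
scene back [([0.6277, -0.0689, 0.0078], 0.77)]
scene red_cap [([0.5874, 0.0646, -0.0005], 0.66)]
scene grey_cap [([0.6188, -0.2112, 0.0001], 0.64)]
scene tin [([0.4947, -0.1919, 0.0001], 0.97), ([0.4932, -0.3552, -0.0005], 0.56)]
scene tin_green [([0.5813, 0.0205, 0.0007], 0.64)]
scene tin_yellow [([0.6098, -0.1682, -0.0], 0.61), ([0.4964, -0.359, -0.0], 0.31)]
scene jar [([0.4117, 0.3299, 0.0035], 0.66)]
scene bowl [([0.6996, -0.3989, -0.0007], 0.76)]
scene brush_holder [([0.4936, -0.3534, -0.0005], 0.79), ([0.5791, 0.0189, 0.0026], 0.4)]
side rack [([0.5907, -0.076, -0.0034], 0.91)]
side rail [([0.6002, -0.0746, 0.0435], 0.79)]
side back [([0.6292, -0.0696, 0.0102], 0.7)]
side red_cap [([0.5849, 0.0646, 0.0009], 0.83), ([0.4095, 0.3298, 0.0013], 0.55)]
side grey_cap [([0.6013, -0.0737, 0.0471], 0.6), ([0.6193, -0.2137, -0.0011], 0.46)]
side tin [([0.4901, -0.1896, -0.0021], 0.66)]
side tin_green [([0.5829, 0.0245, -0.002], 0.6)]
side tin_yellow [([0.6128, -0.1725, -0.0004], 0.56)]
side jar [([0.4097, 0.3304, 0.0001], 0.96), ([0.5835, 0.0657, 0.0022], 0.39)]
side bowl [([0.7005, -0.3973, 0.0012], 0.93)]
side brush_holder [([0.4874, -0.3526, -0.0008], 0.66)]
1.2
```

View pics/scene0.png

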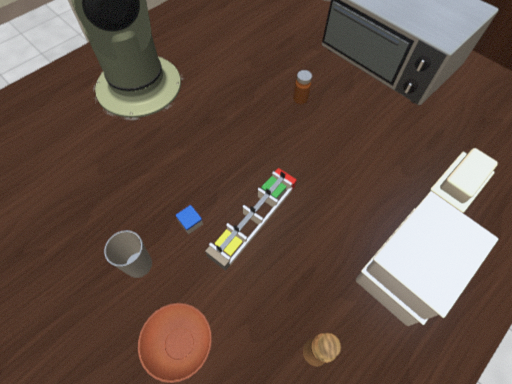

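View pics/side0.png

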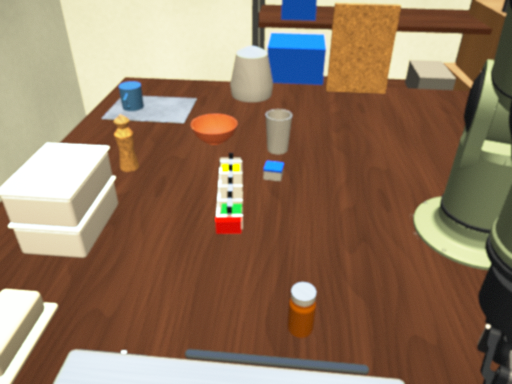

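The scene view shows the red cap at (285,177), grey cap at (217,256) and the blue tin at (189,217); brush holder at (128,253). The side view agrees, with the red end nearest. So red is at rack +y, rack yaw is about 0.118, and the third gap is at y = -32. I'll turn to rack axes, shut the fingers and travel to outside the red end.

```bash
cat >> look.py <<'E'
O=np.array([.5935,-.0757]); PSI=.118
def rk(p,O=O,psi=PSI):
    c,s=np.cos(psi),np.sin(psi); d=np.asarray(p)[:2]-O
    return np.array([c*d[0]+s*d[1],-s*d[0]+c*d[1]])*1000
def st():
    s=bot.observe(); print('t',round(s['clock'],2),'rack xy',rk(s['position']).round(1),'tcp z',round(s['position'][2]*1000,1),'rot',np.round(s['tool_rot'],3),'F',np.round(s['force'],1),'w',round(s['grip_width'],4),'reach',bot.tip_reach)
if __name__=='__main__': st()
E
python3 -m jog '[[[0,0,0,0,0,-0.124,0],[0,0,0,0,0,-0.124,0],[0,0,0,0,0,-0.124,0],[0,0,0,0,0,-0.124,0],[-21,-37,0,0,0,0,0]]]' >/dev/null
python3 -m jog '[[[-21,-37,0,0,0,0,0],[-21,-37,0,0,0,0,0],[-21,-37,0,0,0,0,0],[-21,-37,0,0,0,0,0],[-21,-37,0,0,0,0,0]]]'
python3 look.py
```

```text
clock: 2.2
position: [0.3819, 0.3746, 0.3041]
tool_rot: [3.141, 0.0, -3.021]
force: [0.5, 0.5, 0.2]
grip_width: -0.0001
finger_force: 0.0
t 2.2 rack xy [-157.1  472. ] tcp z 304.1 rot [ 3.141  0.    -3.021] F [0.5 0.5 0.2] w -0.0001 reach 0.0726
```

```bash
python3 -m jog '[[[-20.5,-36.5,0,0,0,0,0],[-20.5,-36.5,0,0,0,0,0],[-20.5,-36.5,0,0,0,0,0],[-20.5,-36.5,0,0,0,0,0],[-20.5,-36.5,0,0,0,0,0]]]' >/dev/null
python3 -m jog '[[[-20.5,-36.5,0,0,0,0,0],[-20.5,-36.5,0,0,0,0,0],[-20.5,-36.5,0,0,0,0,0],[0,0,35,0,0,0,0],[0,0,35,0,0,0,0]]]' >/dev/null
python3 -m jog '[[[0,0,0,0,0,0,0],[0,0,0,0,0,0,0]]]' >/dev/null
python3 look.py
python3 - <<'E'
from look import *
s=bot.observe(); f=bot.grab_frame('wrist'); cv2.imwrite('pics/w1.png',f['img'][:,:,::-1])
print(f.get('tool_from_camera'))
for q in ['rack','rail','back','red_cap','grey_cap','tin','tin_green','tin_yellow']:
    r=bot.spot_point(q,f); print(q,[(np.round(a['xyz'],4).tolist(),rk(a['xyz']).round(1).tolist(),round(a['conf'],2)) for a in r[:2]])
E
```

```text
t 3.4 rack xy [  7.  182.2] tcp z 234.5 rot [-3.142 -0.    -3.021] F [0.3 0.  0.7] w -0.0001 reach 0.0726
[[ 2.17278880e-04 -9.63967237e-01 -2.66020899e-01  6.61680619e-02]
 [ 9.99998984e-01 -1.65268852e-04  1.41564975e-03 -9.15894729e-04]
 [-1.40860494e-03 -2.66020937e-01  9.63966222e-01 -7.08841446e-02]
 [ 0.00000000e+00  0.00000000e+00  0.00000000e+00  1.00000000e+00]]
rack [([0.5941, -0.0743, 0.0001], [0.8, 1.3], 0.81), ([0.6146, -0.1674, 0.0], [10.2, -93.5], 0.2)]
rail [([0.5994, -0.0719, 0.0478], [6.3, 3.1], 0.66), ([0.6229, -0.0666, 0.01], [30.3, 5.6], 0.55)]
back [([0.6253, -0.0671, 0.0132], [32.6, 4.8], 0.86)]
red_cap [([0.5839, 0.0653, -0.0037], [7.1, 141.1], 0.62)]
grey_cap []
tin []
tin_green [([0.5821, 0.0224, -0.001], [0.2, 98.8], 0.95)]
tin_yellow [([0.6152, -0.1682, -0.0015], [10.7, -94.4], 0.57), ([0.4095, 0.3347, -0.0031], [-134.4, 429.2], 0.52)]
```

View pics/w1.png

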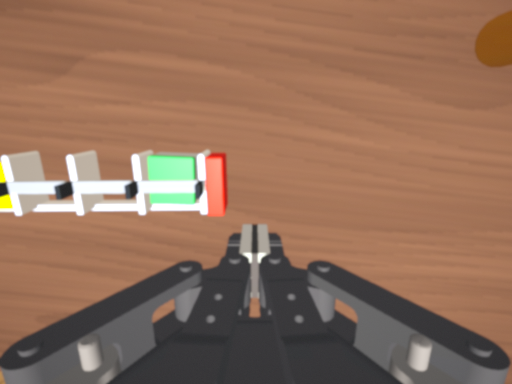

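The wrist view shows the red cap at (215,185) and the rail with its nibs running left at row ~187, with the fingertips at (255,240) outside the red end. This agrees with the rack estimate, so I'll lower and run along the rail.

```bash
python3 -m jog '[[[0,0,36,0,0,0,0],[0,0,36,0,0,0,0],[-1,0,36,0,0,0,0],[0,0,0,0,0,0,0]]]'; python3 look.py
python3 -m jog '[[[0,-20,0,0,0,0,0],[0,-20,0,0,0,0,0],[0,-20,0,0,0,0,0],[0,-20,0,0,0,0,0],[0,-20,0,0,0,0,0]]]'; python3 look.py
python3 - <<'E'
from look import *
f=bot.grab_frame('wrist'); cv2.imwrite('pics/w2.png',f['img'][:,:,::-1])
E
```

```text
clock: 4.25
position: [0.578, 0.1056, 0.1223]
tool_rot: [-3.141, -0.006, -3.021]
force: [-0.6, 1.0, 0.4]
grip_width: -0.0002
finger_force: 0.0
t 4.25 rack xy [  5.9 181.9] tcp z 122.3 rot [-3.141 -0.006 -3.021] F [-0.6  1.   0.4] w -0.0002 reach 0.0726
clock: 4.75
position: [0.5927, 0.0059, 0.128]
tool_rot: [-3.141, 0.002, -3.022]
force: [-0.4, -0.1, 0.1]
grip_width: -0.0001
finger_force: 0.0
t 4.75 rack xy [ 8.8 81.1] tcp z 128.0 rot [-3.141e+00  2.000e-03 -3.022e+00] F [-0.4 -0.1  0.1] w -0.0001 reach 0.0726
```

View pics/w2.png

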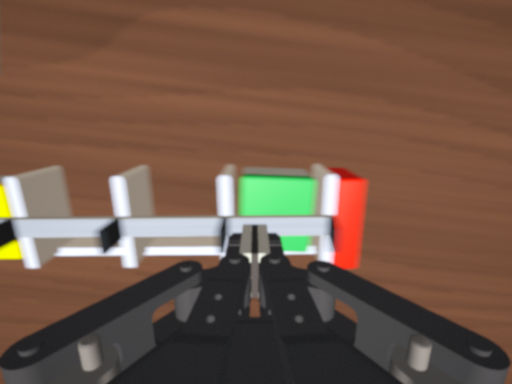

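The finger (255,230) is on the rail line, past nib 0 and just short of nib 1 (228,228). I'll advance over nib 1 and check that it bends.

```bash
python3 -m jog '[[[0,-14,1,0,0,0,0],[0,-14,0,0,0,0,0]]]'; python3 look.py
python3 - <<'E'
from look import *
f=bot.grab_frame('wrist'); cv2.imwrite('pics/w3.png',cv2.resize(f['img'][130:300,60:400,::-1],None,fx=2,fy=2))
E
```

```text
clock: 5.0
position: [0.5958, -0.0214, 0.1261]
tool_rot: [3.141, 0.001, -3.021]
force: [-0.1, 0.9, 0.6]
grip_width: 0.0
finger_force: 0.5
t 5.0 rack xy [ 8.6 53.7] tcp z 126.1 rot [ 3.141e+00  1.000e-03 -3.021e+00] F [-0.1  0.9  0.6] w 0.0 reach 0.0726
```

View pics/w3.png

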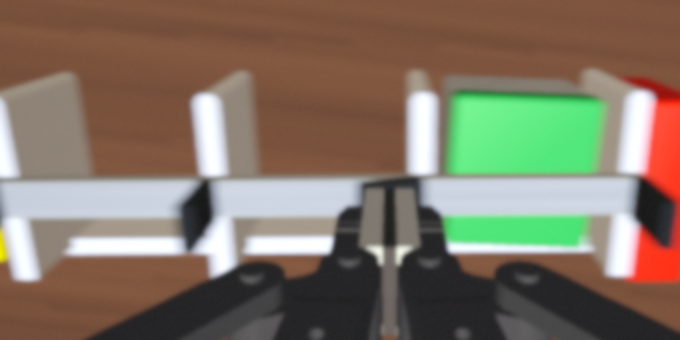

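Nib 1 lies folded under the fingertip, black at crop (385,183), and nib 0 has sprung back upright at (655,210). I'll run on over nib 2 and stop in the third gap.

```bash
python3 -m jog '[[[0,-16,0,0,0,0,0],[0,-16,0,0,0,0,0],[0,-16,0,0,0,0,0],[0,-14,0,0,0,0,0],[0,-12,0,0,0,0,0]]]'; python3 look.py
python3 - <<'E'
from look import *
f=bot.grab_frame('wrist'); cv2.imwrite('pics/w4.png',cv2.resize(f['img'][130:300,60:400,::-1],None,fx=2,fy=2))
f=bot.grab_frame('scene'); cv2.imwrite('pics/s4.png',cv2.resize(f['img'][160:260,150:270,::-1],None,fx=4,fy=4))
m=bot.trace('tin',f)[0]; print(m['conf'])
# lid-top outline -> world at z=36mm using blue pixels
im=f['img'].astype(int); b=(m['region'])&(im[:,:,2]>120)&(im[:,:,2]>im[:,:,0]+60)
K,R,t=[np.asarray(f[k],float) for k in('intrinsics','R','t')]
v,u=np.nonzero(b); d=(R.T@np.linalg.inv(K)@np.c_[u,v,np.ones(len(u))].T); c=-R.T@t
P=(c[:,None]+d*((.036-c[2])/d[2]))[:2].T
q=np.array([rk(p) for p in P],np.float32); print(q.mean(0),cv2.minAreaRect(q))
E
```

```text
clock: 5.55
position: [0.6042, -0.0962, 0.1249]
tool_rot: [-3.141, -0.0, -3.022]
force: [0.5, 0.2, 1.7]
grip_width: 0.0001
finger_force: 0.4
t 5.55 rack xy [  8.2 -21.6] tcp z 124.9 rot [-3.141 -0.    -3.022] F [0.5 0.2 1.7] w 0.0001 reach 0.0726
0.67
[-111.07721 -107.4731 ] ((-111.38941955566406, -107.00361633300781), (45.332305908203125, 49.39133834838867), 76.664794921875)
```

View pics/w4.png

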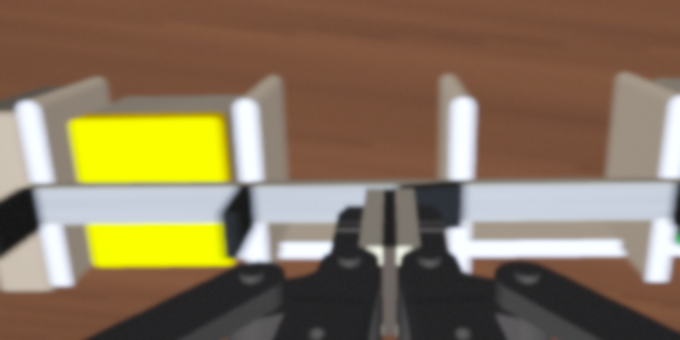

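Nib 2 lies bent under the finger at crop (430,205). Nib 3 at (238,220) is upright and untouched. The tin is at rack (-112,-106), turned about -13°. Next I lift, open, and straddle the tin with the fingers wide, without gripping.

```bash
python3 -m jog '[[[0,0,-25,0,0,0,0],[0,0,-30,0,0,0,0.3],[30,-21,0,0,0,0,1],[30,-21,0,0,0,0,1],[30,-21,0,0,0,0,1]]]' >/dev/null
python3 -m jog '[[[30,-21,0,0,0,0,1],[0,0,0,0,0,0,1],[0,0,0,0,0,0,1],[0,0,0,0,0,0,1]]]' ; python3 look.py
python3 - <<'E'
from look import *
f=bot.grab_frame('wrist'); cv2.imwrite('pics/w5.png',f['img'][:,:,::-1])
r=bot.spot_point('tin',f); print([(rk(a['xyz']).round(1).tolist(),round(a['conf'],2)) for a in r[:2]])
E
```

```text
clock: 6.6
position: [0.4958, -0.1913, 0.18]
tool_rot: [3.141, 0.001, -3.02]
force: [1.2, -0.0, 0.1]
grip_width: 0.0854
finger_force: 0.0
t 6.6 rack xy [-110.6 -103.3] tcp z 180.0 rot [ 3.141e+00  1.000e-03 -3.020e+00] F [ 1.2 -0.   0.1] w 0.0854 reach 0.0726
[([-111.0, -107.3], 0.95)]
```

View pics/w5.png

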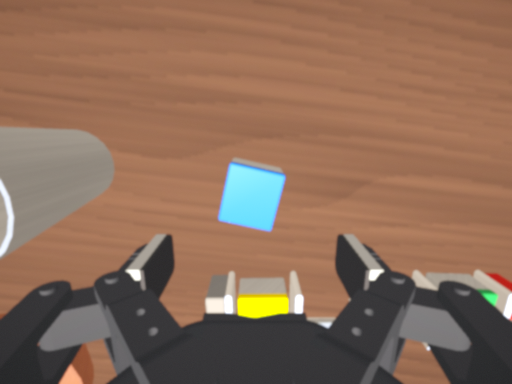

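The tin lid at (252,195) sits centred between the open fingers at (150,260) and (360,260). I'll lower, then push the tin sideways with the far pad.

```bash
python3 -m jog '[[[0,-3,36,0,0,0,1],[0,0,36,0,0,0,1],[0,0,36,0,0,0,1],[0,0,0,0,0,0,1],[0,0,0,0,0,0,1]]]'; python3 look.py
python3 -m jog '[[[0,10,0,0,0,0,1],[0,9,0,0,0,0,1],[0,9,0,0,0,0,1],[0,9,0,0,0,0,1],[0,9,0,0,0,0,1]]]' >/dev/null; python3 look.py
python3 -m jog '[[[0,10,0,0,0,0,1],[0,10,0,0,0,0,1],[0,10,0,0,0,0,1],[0,8,0,0,0,0,1],[0,4,0,0,0,0,1]]]' >/dev/null; python3 look.py
cat > tin.py <<'E'
from look import *
f=bot.grab_frame('wrist'); 
r=bot.spot_point('tin',f); print('w',[(rk(a['xyz']).round(1).tolist(),round(a['conf'],2)) for a in r[:2]])
f=bot.grab_frame('scene')
r=bot.spot_point('tin',f); print('s',[(rk(a['xyz']).round(1).tolist(),round(a['conf'],2)) for a in r[:2]])
E
python3 tin.py
```

```text
clock: 7.2
position: [0.4957, -0.1949, 0.0722]
tool_rot: [3.141, -0.001, -3.021]
force: [0.1, 0.6, 0.5]
grip_width: 0.0855
finger_force: 0.0
t 7.2 rack xy [-111.2 -106.8] tcp z 72.2 rot [ 3.141e+00 -1.000e-03 -3.021e+00] F [0.1 0.6 0.5] w 0.0855 reach 0.0726
t 7.7 rack xy [-111.4  -60.4] tcp z 72.3 rot [-3.141e+00  1.000e-03 -3.021e+00] F [-0.1 -0.6  0.1] w 0.0857 reach 0.0726
t 8.2 rack xy [-111.6  -18.2] tcp z 71.9 rot [ 3.141 -0.    -3.021] F [ 0.4 -0.8 -1.4] w 0.0856 reach 0.0726
w [([-115.8, -38.4], 0.89)]
s [([-117.1, -36.4], 0.48)]
```

```bash
python3 -m jog '[[[0,3,0,0,0,0,1],[0,3,0,0,0,0,1],[0,0,0,0,0,0,1],[0,-8,0,0,0,0,1],[0,-10,0,0,0,0,1]]]' >/dev/null
python3 -m jog '[[[0,0,-36,0,0,0,1],[0,0,-36,0,0,0,1],[0,0,-36,0,0,0,1],[10,0,0,0,0,0,1],[0,0,0,0,0,0,1]]]' >/dev/null
python3 look.py; python3 - <<'E'
from look import *
f=bot.grab_frame('wrist'); cv2.imwrite('pics/w6.png',f['img'][:,:,::-1])
for q in('tin','rack','back','rail'):
    r=bot.spot_point(q,f); print(q,[(rk(a['xyz']).round(1).tolist(),round(a['conf'],2)) for a in r[:2]])
E
```

```text
t 9.4 rack xy [-122.5  -32.4] tcp z 180.5 rot [-3.141e+00  1.000e-03 -3.023e+00] F [-0.2 -0.2 -0.6] w 0.0852 reach 0.0726
tin [([-117.9, -34.7], 0.9)]
rack [([0.4, -0.2], 0.75)]
back []
rail []
```

View pics/w6.png

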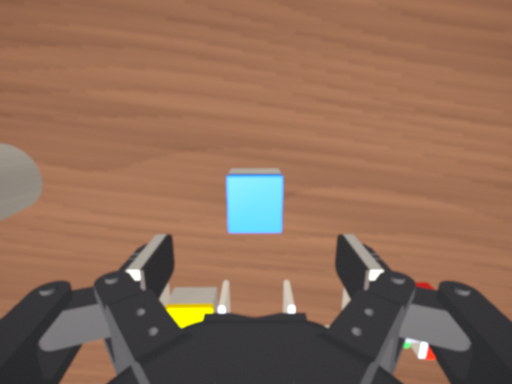

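The tin is now square to the rack, lid at (255,204), and in line with the third gap's dividers at (225,295) and (288,295). I'll go behind it with the fingers narrowed and push it in.

```bash
python3 -m jog '[[[24,0,0,0,0,0,0.16],[25,0,0,0,0,0,0.16],[0,0,0,0,0,0,0.16],[0,0,0,0,0,0,0.16],[0,0,0,0,0,0,0.16]]]' >/dev/null; python3 look.py
python3 -m jog '[[[0,0,32,0,0,0,0.16],[0,0,32,0,0,0,0.16],[0,0,30,0,0,0,0.16],[0,0,0,0,0,0,0.16],[0,0,0,0,0,0,0.16]]]' >/dev/null; python3 look.py
python3 -m jog '[[[-10,0,0,0,0,0,0.16],[-10,0,0,0,0,0,0.16],[-10,0,0,0,0,0,0.16],[-10,0,0,0,0,0,0.16],[-10,0,0,0,0,0,0.16]]]' >/dev/null; python3 look.py
python3 tin.py
```

```text
t 10.15 rack xy [-169.9  -31.4] tcp z 179.7 rot [ 3.142  0.    -3.021] F [-0.7 -0.3  0.1] w 0.0143 reach 0.0726
t 10.65 rack xy [-170.4  -31.3] tcp z 86.0 rot [ 3.141e+00 -1.000e-03 -3.021e+00] F [-0.1 -0.2  1.2] w 0.0134 reach 0.0726
t 11.15 rack xy [-119.5  -31.3] tcp z 86.2 rot [-3.141e+00  1.000e-03 -3.021e+00] F [-0.6 -0.4  0.4] w 0.0136 reach 0.0726
w [([-83.0, -34.9], 0.81)]
s [([-79.6, -28.3], 0.78)]
```

```bash
python3 -m jog '[[[-10,0,0,0,0,0,0.16],[-10,0,0,0,0,0,0.16],[-10,0,0,0,0,0,0.16],[-10,0,0,0,0,0,0.16],[-10,0,0,0,0,0,0.16]]]' >/dev/null; python3 look.py; python3 tin.py
python3 - <<'E'
from look import *
f=bot.grab_frame('wrist'); cv2.imwrite('pics/w7.png',f['img'][:,:,::-1])
E
```

```text
t 11.85 rack xy [-69.7 -31.1] tcp z 85.9 rot [-3.142 -0.    -3.021] F [-0.5 -0.6  0.6] w 0.014 reach 0.0726
w []
s [([-33.0, -30.2], 0.57)]
```

View pics/w7.png

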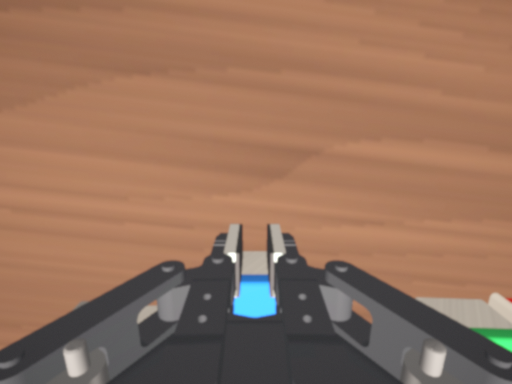

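The tin shows square behind the fingers at (255,295) and is entering the gap with no side force. I'll carry on in.

```bash
python3 -m jog '[[[-8,0,0,0,0,0,0.16],[-8,0,0,0,0,0,0.16],[-8,0,0,0,0,0,0.16],[-7,0,0,0,0,0,0.16],[-5,0,0,0,0,0,0.16]]]' >/dev/null; python3 look.py
python3 -m jog '[[[-2,0,0,0,0,0,0.16],[-2,0,0,0,0,0,0.16],[-1,0,0,0,0,0,0.16],[0,0,0,0,0,0,0.16]]]' >/dev/null; python3 look.py; python3 tin.py
```

```text
t 12.6 rack xy [-33.9 -31. ] tcp z 85.9 rot [-3.142  0.    -3.021] F [-1.  -0.   0.2] w 0.0136 reach 0.0726
t 13.0 rack xy [-29.6 -31.1] tcp z 85.9 rot [-3.142  0.    -3.021] F [ 0.3  0.1 -0.9] w 0.0136 reach 0.0726
w [([7.6, -29.4], 0.57)]
s [([8.9, -28.4], 0.6)]
```

Now a slow advance until the force shows contact with the back bar.

```bash
python3 -m jog '[[[-1,0,0,0,0,0,0.16],[-1,0,0,0,0,0,0.16],[0,0,0,0,0,0,0.16]]]' >/dev/null; python3 look.py
python3 -m jog '[[[-1,0,0,0,0,0,0.16],[-1,0,0,0,0,0,0.16],[0,0,0,0,0,0,0.16]]]' >/dev/null; python3 look.py
```

```text
t 13.5 rack xy [-27.5 -31.1] tcp z 85.9 rot [-3.142  0.    -3.021] F [0.6 0.1 0.2] w 0.0136 reach 0.0726
t 13.8 rack xy [-27.  -31.2] tcp z 85.7 rot [ 3.141e+00 -3.000e-03 -3.022e+00] F [-10.5  -0.7   7.1] w 0.0138 reach 0.0726
```

There is firm contact (10 N) where expected, so the tin is home. I'll back off gently and check.

```bash
python3 -m jog '[[[3,0,0,0,0,0,0.16],[10,0,0,0,0,0,0.16],[30,0,0,0,0,0,0.16],[40,0,0,0,0,0,0.16],[20,0,-40,0,0,0,0.16]]]' >/dev/null
python3 -m jog '[[[0,0,-50,0,0,0,0.16],[0,0,-40,0,0,0,0.16],[0,0,0,0,0,0,0.16],[0,0,0,0,0,0,0.16]]]' >/dev/null
python3 look.py; python3 tin.py; python3 - <<'E'
from look import *
f=bot.grab_frame('scene'); cv2.imwrite('pics/s8.png',cv2.resize(f['img'][140:290,160:320,::-1],None,fx=4,fy=4,interpolation=cv2.INTER_CUBIC))
g=bot.grab_frame('side')
for q in('tin','rack','tin_yellow','tin_green'):
  for h in(f,g):
    r=bot.spot_point(q,h); print(q,[(rk(a['xyz']).round(1).tolist(),round(a['conf'],2)) for a in r[:1]])
E
```

```text
t 14.7 rack xy [-128.8  -31.4] tcp z 216.6 rot [-3.141e+00  2.000e-03 -3.022e+00] F [-0.   0.1 -0.7] w 0.0136 reach 0.0726
w [([9.2, -33.6], 0.93)]
s []
tin [([10.2, -29.9], 0.67)]
tin []
rack [([1.4, -1.3], 0.81)]
rack [([-2.2, -0.4], 0.74)]
tin_yellow [([4.7, -96.7], 0.52)]
tin_yellow [([7.1, -95.4], 0.45)]
tin_green [([-2.4, 95.9], 0.55)]
tin_green [([-0.4, 99.8], 0.62)]
```

View pics/s8.png

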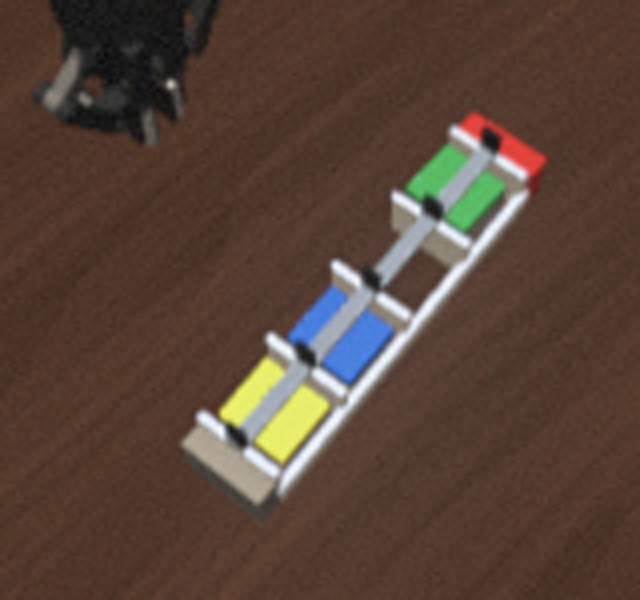

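The blue tin (342,335) sits square in the third gap from the red end, against the back bar, and everything else is in place. Handing in.

```bash
python3 -c "from workcell import bot; print(bot.job_done())"
```

```text
the job is handed in; nothing more can be done
None
```

I bent the first three nibs in order from the red end, pushed the blue-lidded tin home in the third gap, and handed the job in at about 15 s; the final picture shows the tin square against the back bar, but the hand-in returned no verdict.

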